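Pop open the push-to-open teaspoon box

TASK

The teaspoons are in the wider of the two steel push-to-open boxes: with closed fingertips, press down on the front part of its lid so that the catch lets go, lift off and let the lid spring ajar by itself, then push the lid up from underneath its front edge until it has swung right back and stays open on its stop. Only push, do not pinch the lid; leave the narrower box shut and the things standing around where they are.

Things in the scene. Friction and masses are not known exactly. Their poses are not given: they have to be found in the camera images.
- wide_box: The box to open: fixed steel box with a hinged lid, 150 deep (x) x 170 wide (y) x 72 tall with the lid's top at 87 above the work surface; origin at the centre of its underside; x points from its front to its rear, where the lid is hinged, y to its left, z up. Bolted down, but stands anywhere with some yaw
- wide_hinge (a point): Wide box: middle of the hinge line of the lid, at the rear of the box, 76 mm behind the box's origin and 84 mm up; fixed to the box, axes as the box. The lid is a flat plate 182 mm wide (y) that reaches 160 mm forward of the hinge line; shut, its top face is 3 mm above the hinge line and its underside 4 mm below; a rim hangs 14 mm below the hinge line round its front and sides
- wide_lid_front (a point): Wide box: middle of the front edge of the raised steel top panel of the lid, on its top face (153 mm forward of the hinge line; the black rim goes on 7 mm farther); moves with the lid, axes as the box when shut
- wide_lid (a joint): Wide box: angle of the lid, rad: 0 shut, negative pressed in (stop at -0.05), about 0.5 standing ajar on its sprung plunger, past 1.57 it falls back by its weight to the stop at 1.85 and stays. Push-to-open: pressing the shut lid's front part down 5 to 6 mm (about -0.04) with some 6 N frees the catch; when the finger lifts, the plunger raises the lid to about 0.5. Once freed it does not catch again. From ajar it is light (about 1 N at the edge) to swing up
- wide_lid_top: raised steel panel on top of the wide box's lid, 145 x 170 x 3; origin on the hinge line; turns with the lid
- wide_lid_under: black pan of the wide box's lid, with the underside and the rim, 164 x 182 x 15; origin on the hinge line; turns with the lid. Touching this and the top panel at once, each with over 1.5 N, is pinching
- narrow_box: The box to leave shut: fixed steel box with a hinged lid, 150 deep (x) x 100 wide (y) x 72 tall with the lid's top at 87 above the work surface; origin at the centre of its underside; x points from its front to its rear, where the lid is hinged, y to its left, z up. Bolted down, but stands anywhere with some yaw
- narrow_lid (a joint): angle of the narrow box's lid (112 mm wide, same depth, height and mechanism), rad: 0 shut; it must stay shut
- salt_shaker: salt shaker, 44 x 44 x 90, standing loose between the boxes; origin under its centre
- sauce_bowl_4: small light sauce bowl, 76 x 76 x 30, loose in front of the boxes; origin under its centre
- sauce_bowl_1: small black sauce bowl, 76 x 76 x 30, loose at the left; origin under its centre
- steel_cup_3: steel cup, 71 x 71 x 74, loose to the right of the boxes; origin under its centre
- call_bell: counter bell, 74 x 74 x 59, loose at the right front; origin under its centre
- spoon_1: spoon, 188 x 38 x 15, lying loose across the near edge, left of the middle; origin under its centre

How it is judged:
On the way, in this order (a step that is already met when the one before it is completed fails the run):
1. the shut wide lid is pressed in (value of joint wide_lid below -0.025 rad).
2. the wide lid stands ajar on its spring, untouched (value of joint wide_lid between 0.35 and 0.75 rad and contact force between each of the fingers, the arm and wide_lid_top below 0.1 N and contact force between each of the fingers, the arm and wide_lid_under below 0.1 N), for 0.2 s.
At the end, for the whole second after the job is handed in: The wide lid rests swung back on its stop (over 1.75 rad, no longer swinging), the narrow lid is shut (under 0.05 rad), and every loose bystander is within 30 mm of where it stood (value of joint wide_lid above 1.75 rad and velocity of joint wide_lid below 0.1 rad/s and value of joint narrow_lid below 0.05 rad and distance of each of salt_shaker, sauce_bowl_4, sauce_bowl_1, steel_cup_3, call_bell, spoon_1 from where it was at the start of the episode below 0.03 m); the robot touches nothing.
It fails at once if the wide lid is pinched between the fingers, top and underside at once (contact force between the fingers and wide_lid_top above 1.5 N and contact force between the fingers and wide_lid_under above 1.5 N).
It fails at once if the narrow box springs open (value of joint narrow_lid above 0.1 rad).
It fails at once if a bystander is lifted, carried or pushed over 30 mm (distance of any of salt_shaker, sauce_bowl_4, sauce_bowl_1, steel_cup_3, call_bell, spoon_1 from where it was at the start of the episode above 0.03 m).
It also fails if it takes over 48 s, if anything falls off the work surface, if the arm or the gripper's body presses on something with over 40 N, if the wrist force passes 120 N, or if a joint passes its speed limit or range.

ROBOT

A 7-joint arm with a two-finger parallel gripper is mounted at the origin on a cart in front of the work surface, level with it; the furniture and walls round the work are solid. World frame = base frame: x ahead of the robot, y to its left, z up, the work surface at z = 0. Lengths are in m, angles in rad, forces in N, time in s.
With the tool pointing down it reaches from about 0.425 to 0.95 m from the base axis. Payload 4.7 kg.
Tool frame: the origin (TCP) lies on the centre line of the jaws, within the pads' length; the fingertips stand robot.nose_length ahead of it and the grasp point (between the pads) lies 8 mm behind it (robot.nose_length is the distance from the TCP to the fingertips, in m); z points along the fingers, x is the direction in which the jaws open and shut, and the axes are right-handed (so a half turn about z gives the same grasp; the last joint's range is limited). The gripper opens to 85 mm and grips with 20 to 120 N. Pads are 22 mm wide; open, the fingers measure 114 mm over their backs; the gripper's body (76 mm by 85 mm) begins 54 mm behind the grasp point. The pads swing forward as they close: fully open they stand 13 mm farther back than shut.
Start: joints at [-1.229, 0.469, -0.049, 1.532, 0.024, 1.141, -0.082], TCP at [0.245, 0.629, 0.242] pointing down, gripper open.
Joint ranges: [-2.59, 2.59], [-0.33, 1.99], [-1.39, 1.29], [0.1, 2.45], [-1.04, 4.18], [0.21, 1.99], [-2.66, 2.66]. Speed limits (rad/s): [2.57, 2.57, 3.14, 3.14, 3.14, 3.14, 3.14].

INTERFACE

Orientations are given as [roll, pitch, yaw] about the fixed x, y, z axes, in that order (R = Rz(yaw) Ry(pitch) Rx(roll)).
In Python, from plant import robot gives the robot as it stands. Calls block until the motion is done:
- robot.goto(position, orientation): joint-space move of the TCP to a pose.
- robot.move_straight(position, vel=0.15, attitude=None, contact_N=None): straight line of the TCP; attitude=None keeps the orientation; vel is the mean speed in m/s. With contact_N (N) it stops when the force on the tool has changed by that much, and returns True; else False.
- robot.move_joints(angles): joint-space move.
- robot.grip(opening, strength=None): opening from 0.0 (shut) to 1.0 (fully open); strength is the grip in N (None keeps the last); returns when the fingers have stopped.
- robot.sleep(seconds).
- robot.inverse_kinematics(position, orientation): joint angles nearest the present ones, or None.
- robot.sense(): the state.
- robot.grab_frame(name): name is "side" or "top" or "wrist"; returns a dict with "image" (400x640x3 uint8, red, green, blue), "range_z" (400x640 float32, m along the optical axis (not along the pixel's ray), 0 where there is no reading), "fx", "fy", "cx", "cy" (pixels), "R" (3x3) and "t" (3): a world point X has camera coordinates R X + t. Camera axes: x right, y down, z forward; pixel columns grow to the right and rows downward; lengths in m; the calibration is good to about 2 mm. A picture is of the moment at which its call begins.
A pose or a line that the arm cannot do raises robot.IKError and nothing moves.
- robot.close_job(): hands the job in, once; it reports no verdict.
The state is a dict: "t": time; "joint_pos": joint angles; "joint_velocities": joint speeds; "effort": joint torques, N m; "tcp_pos": TCP position; "tcp_rot": TCP orientation; "wrist_force": force on the tool from outside, world axes, zero at the start; "torque": the same for the moment, N m; "opening": opening from 0.0 (shut) to 1.0 (fully open).
Only numpy, scipy, OpenCV 4.12 (cv2) and the standard library are available. Lean on these libraries where they do the work, as an engineer would, in place of code of your own. Each camera call takes 0.05 s, during which the arm holds its last target.

## Working session

There is one attempt and no reset: what is moved stays moved. The work goes in short steps, each a Python script; the robot and the scene stay as the last script left them, time stands still between calls to the robot, and variables do not carry over. Pictures are saved under pics/ and viewed, and the job is handed in when it is done.

```bash
mkdir -p pics; ls; python3 - <<'E'
from plant import robot
import cv2,numpy as np
print(robot.nose_length, robot.sense())
for n in ("top","side"):
    f=robot.grab_frame(n)
    np.savez(f"pics/{n}0.npz",**f)
    cv2.imwrite(f"pics/{n}0.png",f["image"][:,:,::-1])
    print(n,f["fx"],f["fy"],f["cx"],f["cy"],f["R"],f["t"],(f["range_z"]>0).mean())
E
```

```text
pics
0.011 {'t': 0.0, 'joint_pos': array([-1.22889571,  0.46945158, -0.04858609,  1.53373797,  0.02411713,
        1.14098135, -0.08231423]), 'joint_velocities': array([-0.00159105, -0.00141033,  0.00023244, -0.00143506, -0.00132623,
       -0.00084256, -0.0009627 ]), 'effort': array([ 3.68037956e-05, -5.10325170e+01, -4.66839352e-02, -2.37711954e+01,
        1.06664991e-02,  7.68109050e-03, -8.39735588e-07]), 'tcp_pos': array([0.24438346, 0.62858546, 0.24123589]), 'tcp_rot': array([3.14149899e+00, 1.98978609e-03, 1.20001324e+00]), 'wrist_force': array([ 0.23106027, -0.38277725,  0.2136814 ]), 'torque': array([-0.01549715,  0.00469129, -0.05017851]), 'opening': 1.0022849916858678}
top 407.231408235136 407.231408235136 321.3243054426444 203.10257817559372 [[-0.01796259 -0.99982074  0.00598538]
 [-0.98751019  0.0168036  -0.15665649]
 [ 0.15652784 -0.00872458 -0.98763501]] [-8.92065176e-04  5.07526717e-01  1.28291795e+00] 0.996
side 383.29095168648473 383.29095168648473 321.29892461974055 201.01631916109778 [[ 0.95788616 -0.28694472 -0.01080917]
 [-0.15239261 -0.47609544 -0.86608869]
 [ 0.24337338  0.83126161 -0.49977349]] [-0.49165218  0.16195521  0.98074678] 0.99605078125
```

View pics/top0.png

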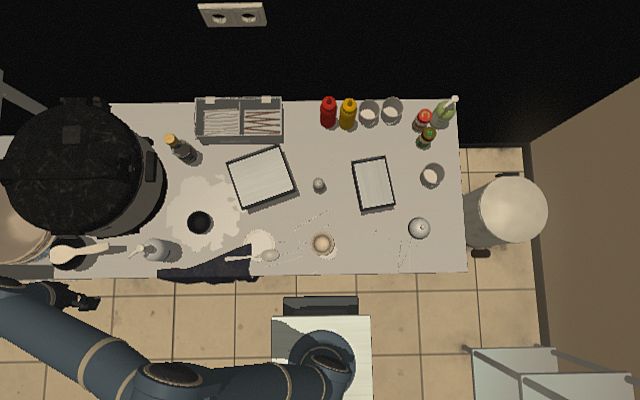

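View pics/side0.png

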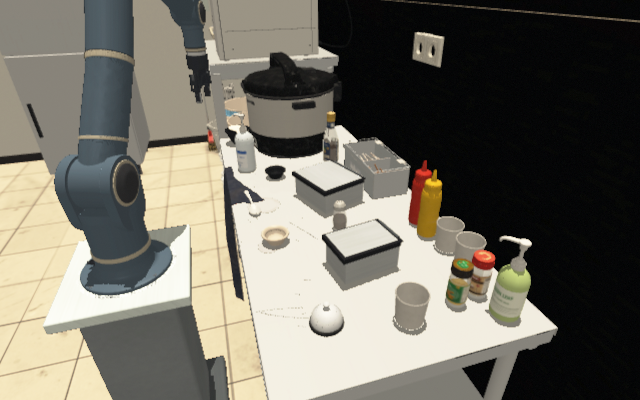

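The top view shows the wide box lid at about (262,177), the narrow one at (373,184), and the shaker at (319,185). Next I measure the lid panel.

```bash
cat > h.py <<'E'
import numpy as np,cv2
def ray(f,u,v,z):
    R,t=np.array(f["R"]),np.array(f["t"]); d=R.T@np.array([(u-f["cx"])/f["fx"],(v-f["cy"])/f["fy"],1.]); c=-R.T@t
    return c+d*(z-c[2])/d[2]
def cloud(f):
    z=f["range_z"]; v,u=np.mgrid[:400,:640]
    P=np.stack([(u-f["cx"])/f["fx"]*z,(v-f["cy"])/f["fy"]*z,z],-1)
    return (P-np.array(f["t"]))@np.array(f["R"])
def proj(f,X):
    c=np.array(f["R"])@X+np.array(f["t"]); return c[0]/c[2]*f["fx"]+f["cx"],c[1]/c[2]*f["fy"]+f["cy"]
E
python3 - <<'E'
from h import *
f=dict(np.load("pics/top0.npz"))
P=cloud(f); img=f["image"]
for (u,v) in [(262,177),(373,184),(200,240),(400,235),(319,185)]: print(u,v,P[v,u])
g=img.astype(int).mean(2)
for name,(a,b,c,d) in dict(wide=(215,305,135,220),narrow=(340,405,145,220)).items():
    m=np.zeros((400,640),np.uint8); m[c:d,a:b]=(g[c:d,a:b]>110)&(abs(P[c:d,a:b,2]-.087)<.012)
    cs,_=cv2.findContours(m,cv2.RETR_EXTERNAL,cv2.CHAIN_APPROX_NONE); k=max(cs,key=cv2.contourArea)
    pts=np.array([ray(f,*q,.087)[:2] for q in k[:,0].astype(float)],np.float32)
    r=cv2.minAreaRect(pts); print(name,r,len(k)); print(cv2.boxPoints(r))
    m2=np.zeros((400,640),np.uint8); m2[c:d,a:b]=(abs(P[c:d,a:b,2]-.087)<.012)
    cs,_=cv2.findContours(m2,cv2.RETR_EXTERNAL,cv2.CHAIN_APPROX_NONE); k=max(cs,key=cv2.contourArea)
    pts=np.array([ray(f,*q,.085)[:2] for q in k[:,0].astype(float)],np.float32)
    r=cv2.minAreaRect(pts); print(' lid',r); print(cv2.boxPoints(r)); print('z',np.median(P[m>0][:,2]))
cv2.imwrite("pics/boxes.png",cv2.resize(img[130:225,210:410,::-1],None,fx=4,fy=4,interpolation=cv2.INTER_CUBIC))
f=dict(np.load("pics/side0.npz"))
cv2.imwrite("pics/boxes_s.png",cv2.resize(f["image"][140:300,270:430,::-1],None,fx=3.7,fy=3.7,interpolation=cv2.INTER_CUBIC))
E
```

```text
262 177 [0.58679151 0.17670229 0.08662373]
373 184 [ 0.55822929 -0.17357485  0.08721035]
200 240 [0.30035941 0.00177273 1.34656738]
400 235 [ 0.4022782  -0.26823568  0.0020478 ]
319 185 [ 0.55852343 -0.00307439  0.08398614]
wide ((0.5891324281692505, 0.18162477016448975), (0.14611074328422546, 0.16920143365859985), 19.104753494262695) 181
[[0.49241132 0.23765509]
 [0.54779035 0.07777296]
 [0.68585354 0.12559445]
 [0.6304745  0.28547657]]
 lid ((0.5892475247383118, 0.18187490105628967), (0.16657979786396027, 0.18155330419540405), 19.28684425354004)
[[0.4806488  0.24004641]
 [0.54061544 0.06868246]
 [0.6978463  0.12370339]
 [0.6378796  0.29506734]]
z 0.08610001305736481
narrow ((0.5618811249732971, -0.17470088601112366), (0.1466519832611084, 0.09878616034984589), 9.570780754089355) 147
[[ 0.48136336 -0.13818692]
 [ 0.49778813 -0.23559807]
 [ 0.6423989  -0.21121486]
 [ 0.6259741  -0.1138037 ]]
 lid ((0.5623819828033447, -0.17370617389678955), (0.1656225621700287, 0.1130904108285904), 9.531203269958496)
[[ 0.47135088 -0.13165383]
 [ 0.49007687 -0.24318309]
 [ 0.65341306 -0.21575852]
 [ 0.63468707 -0.10422926]]
z 0.08642359026165339
```

```bash
python3 -c "
from h import *
f=dict(np.load('pics/top0.npz'));P=cloud(f)
for n,(u,v) in dict(caddy=(240,115),shaker=(319,184),bowl4=(321,243),bowl1=(199,222),bottle=(182,150),pot=(80,150)).items(): print(n,P[v,u])
"
```

```text
caddy [0.79865318 0.25148711 0.07344488]
shaker [ 0.56123722 -0.00311986  0.08645276]
bowl4 [ 0.38043256 -0.00663997  0.00340342]
bowl1 [0.45664532 0.39536244 0.00485593]
bottle [0.66578744 0.41698493 0.13126251]
pot [0.61303781 0.61623641 0.32091702]
```

View pics/boxes.png

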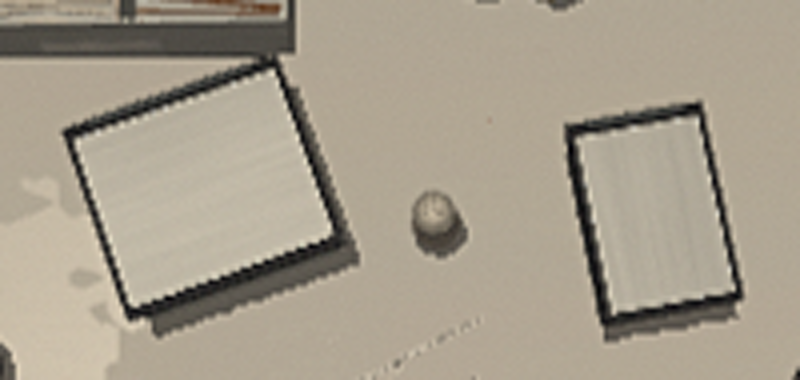

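View pics/boxes_s.png

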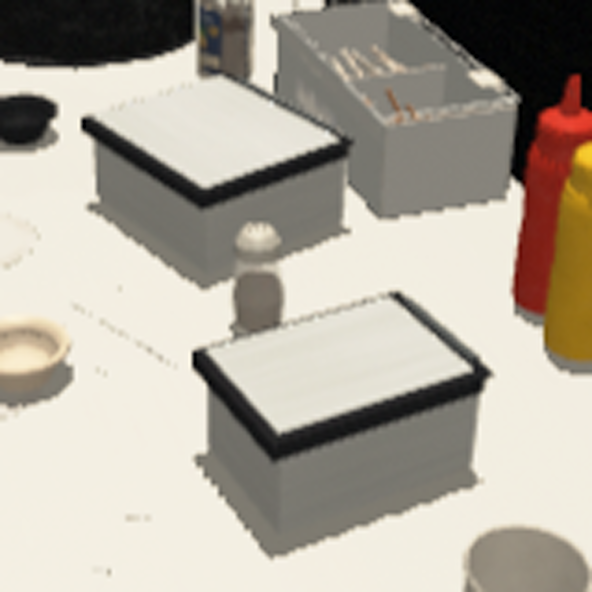

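The lid panel measures 146 x 169 at z = 0.086, so this is the wide box, with yaw about 19.1°. The front faces the robot. I now check reach for the press and for the under-lid push at several tool pitches.

```bash
cat >> h.py <<'E'
from scipy.spatial.transform import Rotation as Ro
YAW=np.deg2rad(19.15); EX=np.array([np.cos(YAW),np.sin(YAW),0]); EY=np.array([-EX[1],EX[0],0]); EZ=np.array([0,0,1.])
H=np.array([.5891,.1816,0])+.0805*EX; H[2]=.084
def pt(fwd,z,lat=0): # fwd from hinge, abs height
    p=H-fwd*EX+lat*EY; p[2]=z; return p
def att(down_deg,flip=1,daz=0): # tool z tilted down_deg below horizontal, towards rear (azimuth offset daz deg); jaw x horizontal
    a=np.deg2rad(down_deg); az=YAW+np.deg2rad(daz)
    e=np.array([np.cos(az),np.sin(az),0]); l=np.array([-e[1],e[0],0])
    z=np.cos(a)*e-np.sin(a)*EZ; x=flip*l
    return Ro.from_matrix(np.stack([x,np.cross(z,x),z],1)).as_euler('xyz'),z
E
python3 - <<'E'
from h import *
from plant import robot
n=robot.nose_length
for fl in (1,-1):
    r,z=att(90,fl)
    for zz in (.25,.08): print('press',fl,zz,robot.inverse_kinematics(pt(.138,zz)-n*z,r))
for daz in (-30,0,30,60):
  for fl in (1,-1):
    for d in (20,30,45,60):
      r,z=att(d,fl,daz); s=''
      for f,h in ((.24,.1),(.12,.1),(.1,.2),(.02,.22),(-.04,.22)):
        s+=' .' if robot.inverse_kinematics(pt(f,h)-n*z,r) is None else ' Y'
      print(daz,fl,d,s)
E
```

```text
press 1 0.25 [-0.43884327  0.26133921  0.08317909  1.79489741 -0.02426037  1.0863405
  1.55785114]
press 1 0.08 [-3.71470748e-01  4.60748263e-01  7.62491312e-04  1.95168139e+00
 -5.08847767e-04  7.29163177e-01  1.53461857e+00]
press -1 0.25 [-0.8475442   0.28774489  0.59508641  1.81716592 -0.18033013  1.09080832
 -1.42436937]
press -1 0.08 [-0.76376638  0.50376523  0.51736116  1.97459951 -0.35680965  0.75259969
 -1.27233462]
-30 1 20  . . Y Y Y
-30 1 30  . Y Y Y Y
-30 1 45  . Y Y Y Y
-30 1 60  . Y Y Y Y
-30 -1 20  . . Y Y Y
-30 -1 30  . Y Y Y Y
-30 -1 45  . Y Y . Y
-30 -1 60  . Y Y Y Y
0 1 20  . . . Y Y
0 1 30  . . . Y Y
0 1 45  . Y Y Y Y
0 1 60  . Y Y Y Y
0 -1 20  . . . Y Y
0 -1 30  . . . Y Y
0 -1 45  . Y Y . .
0 -1 60  . . Y Y Y
30 1 20  . Y Y Y Y
30 1 30  . Y Y . .
30 1 45  . Y . Y Y
30 1 60  Y Y Y Y Y
30 -1 20  . Y Y Y Y
30 -1 30  . Y Y . .
30 -1 45  . Y . Y Y
30 -1 60  Y Y Y Y Y
60 1 20  Y Y Y Y Y
60 1 30  Y Y Y Y Y
60 1 45  Y Y Y Y Y
60 1 60  Y Y Y Y Y
60 -1 20  Y Y Y Y Y
60 -1 30  Y Y Y Y Y
60 -1 45  Y Y Y Y Y
60 -1 60  Y Y Y Y Y
```

```bash
cat > press.py <<'E'
from h import *
from plant import robot
n=robot.nose_length
robot.grip(0.0)
r,z=att(90,1)
up=pt(.138,.25)-n*z
robot.goto(up,r)
robot.move_straight(pt(.138,.115)-n*z,vel=.15)
s=robot.sense(); f0=s["wrist_force"]; print(s["t"],s["tcp_pos"],s["tcp_rot"],f0, s["opening"])
c=robot.move_straight(pt(.138,.077)-n*z,vel=.02,contact_N=3)
s=robot.sense(); z0=s["tcp_pos"][2]-n; print('contact',c,s["tcp_pos"],'tip',z0,s["wrist_force"]-f0)
for k in range(1,8):
    robot.move_straight(pt(.138,min(z0,.088)-.0012*k)-n*z,vel=.02,contact_N=20)
    s=robot.sense(); print('tip',s["tcp_pos"][2]-n,s["wrist_force"]-f0)
    if s["tcp_pos"][2]-n<min(z0,.088)-.0058 or abs((s["wrist_force"]-f0)[2])>18: break
E
python3 press.py
```

```text
3.9 [0.53544886 0.16304974 0.12679995] [ 3.13986984e+00 -6.32477014e-05  1.90510789e+00] [-0.3081035  -0.62936104 -0.77162123] -0.0029000769726624824
contact True [0.53470319 0.16265665 0.09675528] tip 0.08575527906856567 [-0.39662456 -0.21368473  2.37754475]
tip 0.08502886149451504 [-1.43078298  0.30747878  6.09897427]
tip 0.08401733295624918 [-2.07320313 -0.39920518  7.76066507]
tip 0.08285475095084807 [-1.38410408  0.16117498  7.77395278]
tip 0.08174240449119512 [-1.68083557 -0.40337734  8.36852785]
tip 0.08051074889970843 [-1.91609081  0.18698858  7.81166623]
tip 0.08015603307424228 [-3.9143263  -1.33805095 14.59455408]
tip 0.080007681160877 [-6.49083453 -1.91678133 21.9159902 ]
```

The lid hit its press-in stop at about 6 mm and gave way at about 8 N, so I lift off and look.

```bash
python3 - <<'E'
from h import *
from plant import robot
n=robot.nose_length
r,z=att(90,1)
robot.move_straight(pt(.138,.25)-n*z,vel=.15)
robot.sleep(.6)
print(robot.sense()["t"])
for nme in ("top","side"):
    f=robot.grab_frame(nme); np.savez(f"pics/{nme}1.npz",**f)
    cv2.imwrite(f"pics/{nme}1.png",f["image"][:,:,::-1])
f=dict(np.load("pics/side1.npz"))
cv2.imwrite("pics/s1z.png",cv2.resize(f["image"][100:260,240:440,::-1],None,fx=4,fy=3.7))
for daz in (-45,-60,-75,-90,45,60,75,90):
  for fl in (1,-1):
    for d in (0,15,30,45):
      r,z=att(d,fl,daz); s=''
      for q in ((.16,.1),(.12,.1),(.1,.2),(.02,.22),(-.04,.22)):
        s+=' .' if robot.inverse_kinematics(pt(*q)-n*z,r) is None else ' Y'
      if s.count('Y')==5: print(daz,fl,d)
E
```

```text
8.875
-45 1 0
-45 1 15
-45 1 30
-45 1 45
-45 -1 0
-45 -1 15
-45 -1 30
-45 -1 45
-60 1 0
-60 1 15
-60 1 30
-60 1 45
-60 -1 0
-60 -1 15
-60 -1 30
-60 -1 45
-75 1 0
-75 1 15
-75 1 30
-75 1 45
-75 -1 0
-75 -1 15
-75 -1 30
-75 -1 45
-90 1 0
-90 1 15
-90 1 30
-90 1 45
-90 -1 0
-90 -1 15
-90 -1 30
-90 -1 45
60 1 0
60 1 15
60 1 30
60 1 45
60 -1 0
60 -1 15
60 -1 30
60 -1 45
75 1 0
75 1 15
75 1 30
75 1 45
75 -1 0
75 -1 15
75 -1 30
75 -1 45
90 1 0
90 1 15
90 1 30
90 1 45
90 -1 0
90 -1 15
90 -1 30
90 -1 45
```

View pics/s1z.png

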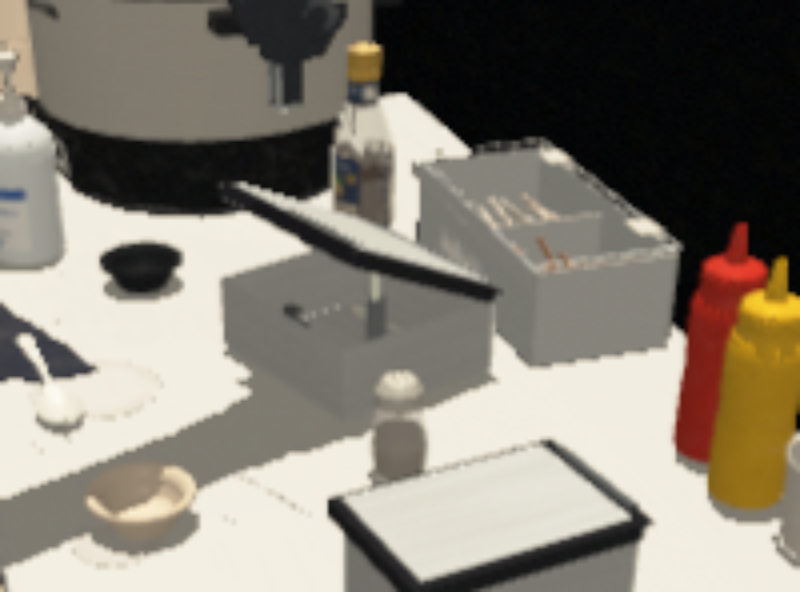

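View pics/top1.png

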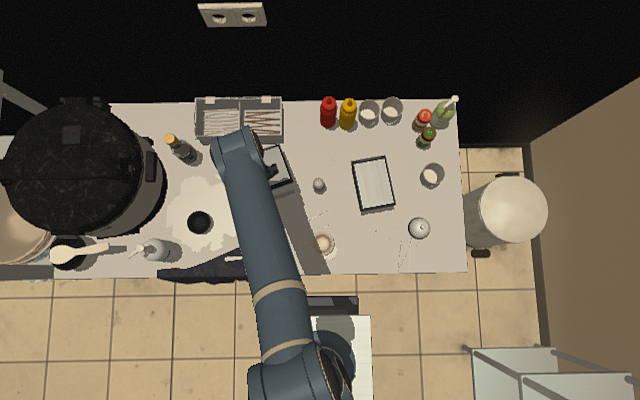

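The lid stands ajar with its front towards the robot. The plunger post is inside at about (334,181) in the side view. I locate the post, check the ajar angle from depth, and scan attitudes for the full push path.

```bash
cat >> h.py <<'E'
def path(a,rho=.125,u=-.03):
    return rho*np.cos(a)-u*np.sin(a), .084+rho*np.sin(a)+u*np.cos(a)
E
python3 - <<'E'
from h import *
from plant import robot
n=robot.nose_length
f=dict(np.load("pics/side1.npz")); P=cloud(f)
def box(p): d=p-H; return np.array([-d@EX,d@EY,p[2]])
for u,v in ((333,172),(334,178),(334,188)): print('post',box(P[v,u]),box(ray(f,u,v,.1)))
# lid panel pts
m=np.zeros((400,640),bool); m[150:175,305:355]=True
Q=np.array([box(p) for p in P[m]]); k=(Q[:,2]>.09)&(Q[:,0]>.02)&(Q[:,0]<.17)&(abs(Q[:,1])<.09); Q=Q[k]
a=np.arctan2(Q[:,2]-.084,Q[:,0]); print('angle',np.percentile(a,[10,50,90]),len(Q), 'front',Q[:,0].max(),Q[:,2].max())
for lat in (0.03,):
 for daz in (-55,-45,-40,-35,-30):
  for fl in (1,-1):
   for d in (25,30,40,50):
    r,z=att(d,fl,daz)
    ok=lambda fw,h,l: robot.inverse_kinematics(pt(fw,h,l)-n*z,r) is not None
    s=''.join('Y' if ok(*path(a),lat) else '.' for a in (.4,.6,.8,1.,1.2,1.4,1.6,1.75,1.9))
    o=''.join('Y' if ok(q,.105,lat) else '.' for q in (.14,.16,.18,.2,.22))
    o2=''.join('Y' if ok(q,.25,lat) else '.' for q in (.16,.18,.2,.22,.24))
    print(lat,daz,fl,d,s,o,o2)
E
```

```text
post [ 0.12990288 -0.09403426  0.14134643] [ 0.07756382 -0.02573339  0.1       ]
post [ 0.05796711 -0.00567729  0.06498736] [ 0.10074291 -0.06115354  0.1       ]
post [ 0.05980875 -0.00841237  0.02981316] [ 0.14027391 -0.11272735  0.1       ]
angle [0.41831646 0.49042684 0.49884256] 404 front 0.15040833776288953 0.1592672292476753
0.03 -55 1 25 YYYYYYYYY YYYYY YYYYY
0.03 -55 1 30 YYYYYYYYY YYYYY YYYYY
0.03 -55 1 40 YYYYYYYYY YYYYY YYYYY
0.03 -55 1 50 YYYYYYYYY YYYYY YYYYY
0.03 -55 -1 25 YYYYYYYYY YYYYY YYYYY
0.03 -55 -1 30 YYYYYYYYY YYYYY YYYYY
0.03 -55 -1 40 YYYYYYYYY YYYYY YYYYY
0.03 -55 -1 50 YYYYYYYYY YYYYY YYYYY
0.03 -45 1 25 YYYYYYYYY YYYYY YYYYY
0.03 -45 1 30 YYYYYYYYY YYYYY YYYYY
0.03 -45 1 40 YYYYYYYYY YYYYY YYYYY
0.03 -45 1 50 YYYYYYYYY YYYYY YYYYY
0.03 -45 -1 25 YYYYYYYYY YYYY. YYYYY
0.03 -45 -1 30 YYYYYYYYY YYYY. YYYYY
0.03 -45 -1 40 YYYYYYYYY YYYYY YYYYY
0.03 -45 -1 50 YYYYYYYYY YYYYY Y....
0.03 -40 1 25 YYYYYYYYY YYYY. YYYYY
0.03 -40 1 30 YYYYYYYYY YYYY. YYYYY
0.03 -40 1 40 YYYYYYYYY YYYYY YYYYY
0.03 -40 1 50 YYYYYYYYY YYYYY YYYYY
0.03 -40 -1 25 YYYYYYYYY YYY.. YYYY.
0.03 -40 -1 30 YYYYYYYYY YYY.. YYYY.
0.03 -40 -1 40 YYYYYYYYY YYYY. YYYYY
0.03 -40 -1 50 YYYYYYYYY YYYYY .....
0.03 -35 1 25 YYYYYYYYY YY... YYY..
0.03 -35 1 30 YYYYYYYYY YYY.. YYYY.
0.03 -35 1 40 YYYYYYYYY YYY.. YYYYY
0.03 -35 1 50 YYYYYYYYY YYYYY YYYYY
0.03 -35 -1 25 YYYYYYYYY Y.... YY...
0.03 -35 -1 30 YYYYYYYYY YY... YYY..
0.03 -35 -1 40 YYYYYYYYY YYY.. YYYYY
0.03 -35 -1 50 YYYYYYYYY YYYY. .....
0.03 -30 1 25 YYYYYYYYY ..... Y....
0.03 -30 1 30 YYYYYYYYY ..... YYY..
0.03 -30 1 40 YYYYYYYYY YY... YYYYY
0.03 -30 1 50 YYYYYYYYY YYYY. YYYYY
0.03 -30 -1 25 YYYYYYYYY ..... Y....
0.03 -30 -1 30 YYYYYYYYY ..... YY...
0.03 -30 -1 40 YYYYYYYYY YY... YYYY.
0.03 -30 -1 50 YYY.YYYYY YYYY. .....
```

Ajar angle is about 0.49, as expected. The post is at 58 mm forward, −7 mm lateral, which clears the path. I approach from the front left at 35° down.

```bash
python3 - <<'E'
from h import *
from plant import robot
n=robot.nose_length
rd,zd=att(90,1)
robot.move_straight(pt(.19,.30,.03)-n*zd,vel=.15)
r,z=att(35,1,-40)
robot.goto(pt(.20,.28,.03)-n*z,r)
robot.move_straight(pt(.195,.105,.03)-n*z,vel=.12)
s=robot.sense(); print(s["t"],s["tcp_pos"]+n*z,pt(.195,.105,.03),s["wrist_force"],s["joint_pos"])
for nme in ("side","top"):
    f=robot.grab_frame(nme); np.savez(f"pics/{nme}2.npz",**f)
    cv2.imwrite(f"pics/{nme}2.png",f["image"][:,:,::-1])
f=dict(np.load("pics/side2.npz"))
cv2.imwrite("pics/s2z.png",cv2.resize(f["image"][100:260,220:420,::-1],None,fx=4,fy=3.7))
E
```

```text
13.1 [0.47128099 0.17254244 0.10563153] [0.47109481 0.17237904 0.105     ] [-0.21396805  0.02302921  0.34791442] [-0.35639259  0.55878272 -0.71157596  2.42400237  1.67706197  1.26685347
 -1.20987958]
```

View pics/s2z.png

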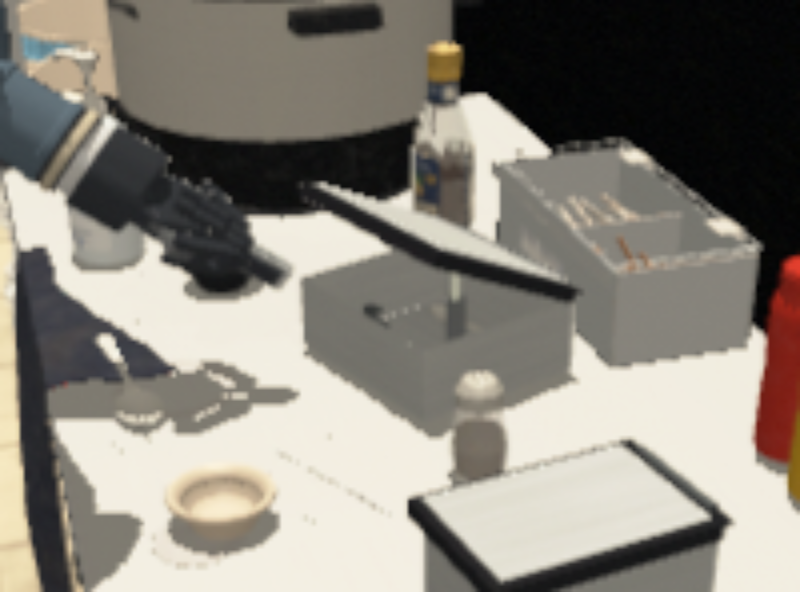

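The closed fingers, tip at about (280,270) in the zoom, are in front of the gap under the lid. Gripper and arm are clear of the bowl and spoon. Now go under the edge and follow the arc.

```bash
python3 - <<'E'
from h import *
from plant import robot
n=robot.nose_length
r,z=att(35,1,-40)
f0=robot.sense()["wrist_force"]
c=robot.move_straight(pt(*path(.4),.03)-n*z,vel=.08,contact_N=6)
s=robot.sense(); print('in',c,s["tcp_pos"]+n*z,pt(*path(.4),.03),s["wrist_force"]-f0)
if not c:
  for a in np.arange(.5,1.95,.1):
    c=robot.move_straight(pt(*path(a),.03)-n*z,vel=.06,contact_N=10)
    s=robot.sense(); print(round(a,2),c,s["wrist_force"]-f0,round(s["t"],2))
    if c: break
f=robot.grab_frame("side"); cv2.imwrite("pics/s3z.png",cv2.resize(f["image"][60:260,220:420,::-1],None,fx=3.5,fy=3))
E
```

```text
in False [0.53511284 0.19462556 0.1048119 ] [0.5355065  0.19474655 0.10504546] [-0.66940128 -0.32393989 -2.31859029]
0.5 False [-1.41981243  1.33708101 -0.60904866] 14.57
0.6 False [-0.81637357  0.57356816 -0.70724234] 14.93
0.7 False [-1.49429671 -0.48912111 -1.0618754 ] 15.3
0.8 False [-0.13006173 -0.92349317 -0.72515585] 15.67
0.9 False [-1.06058632 -0.47095428  0.10541661] 16.03
1.0 False [-0.83736439 -0.08840645  0.58385689] 16.4
1.1 False [-1.98069368 -0.39778489  0.42687474] 16.77
1.2 False [-3.31161196 -0.25582207  0.97257078] 17.13
1.3 False [-1.59085787  0.73595601 -0.02720512] 17.5
1.4 False [-2.26623483 -0.1569372   1.13588456] 17.87
1.5 False [-0.60397023 -1.19693864 -1.06721068] 18.23
1.6 False [-0.21822526  0.17021484 -0.66898444] 18.6
1.7 False [-0.36860849  0.10977462 -1.0039341 ] 18.97
1.8 False [-0.48101107  0.37234067 -2.57590092] 19.33
1.9 False [-0.05316216  0.14142136 -0.24070549] 19.7
```

View pics/s3z.png

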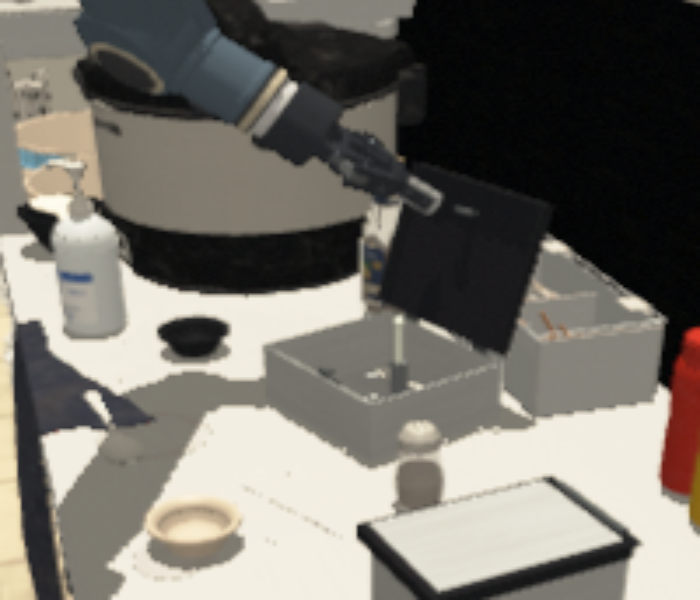

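The lid appears swung back past vertical. I retreat along the tool axis and check its angle.

```bash
python3 - <<'E'
from h import *
from plant import robot
n=robot.nose_length
s=robot.sense()
r,z=att(35,1,-40)
zz=s["tcp_pos"]-.12*EX; zz[2]+=.05
try: robot.move_straight(zz,vel=.12)
except robot.IKError:
    print("ikerr"); robot.move_straight(s["tcp_pos"]-.07*z,vel=.12)
robot.sleep(.8)
for nme in ("side","top"):
    f=robot.grab_frame(nme); np.savez(f"pics/{nme}4.npz",**f)
    P=cloud(f)
    d=P-H; F=-(d@EX); L=d@EY; Z=P[...,2]
    k=(abs(F)<.1)&(abs(L)<.088)&(Z>.13)&(Z<.26)
    if k.sum()>20:
        a=np.arctan2(Z[k]-.084,F[k]); print(nme,k.sum(),'lid angle',np.percentile(a,[10,25,50,75,90]))
    p0=cloud(dict(np.load(f"pics/{nme}0.npz")))
f=dict(np.load("pics/side4.npz")); cv2.imwrite("pics/s4.png",f["image"][:,:,::-1])
f=dict(np.load("pics/top4.npz")); cv2.imwrite("pics/t4.png",f["image"][:,:,::-1])
g0,g1=np.load("pics/side0.npz")["image"].astype(int),np.load("pics/side4.npz")["image"].astype(int)
for n2,(u,v) in dict(shaker=(339,216),bowl4=(275,237),bowl1=(275,172),cup=(411,306),bell=(327,319),spoon=(254,209)).items():
    T=cv2.matchTemplate(g1[v-30:v+30,u-30:u+30].astype(np.float32),g0[v-16:v+16,u-16:u+16].astype(np.float32),cv2.TM_CCOEFF_NORMED)
    _,mx,_,l=cv2.minMaxLoc(T); print(n2,round(mx,2),'shift px',l[0]-14,l[1]-14)
s=robot.sense();print(s["t"],s["tcp_pos"],s["wrist_force"])
E
```

```text
side 1312 lid angle [1.74775146 1.77501623 1.79898993 1.81427201 1.82527895]
top 1458 lid angle [1.75948799 1.78281691 1.80267456 1.81658595 1.82625272]
shaker 0.95 shift px 0 0
bowl4 1.0 shift px 0 0
bowl1 1.0 shift px 0 0
cup 1.0 shift px 0 0
bell 1.0 shift px 0 0
spoon 0.74 shift px 0 0
21.8833 [0.54490054 0.20414138 0.26816507] [ 1.08604108 -0.47137543 -0.78531663]
```

View pics/s4.png

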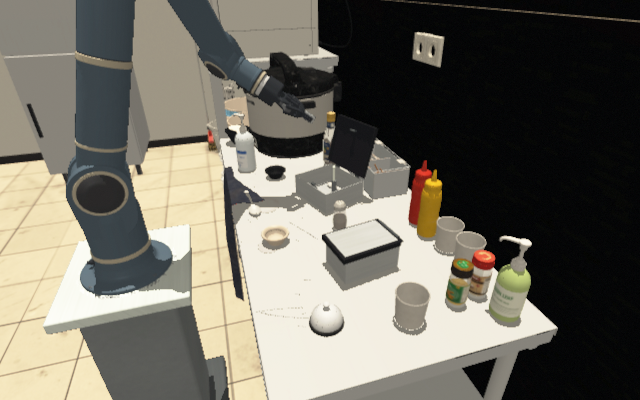

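View pics/t4.png

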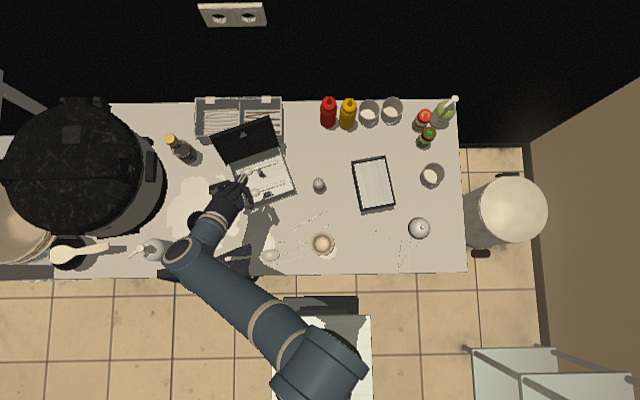

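The underside face reads 1.80. Adding its 4 mm offset gives about 1.84, which is the stop. The robot is clear and nothing has shifted, so I hand in.

```bash
python3 -c "
from plant import robot
robot.close_job(); print(robot.sense()['t'])"
```

```text
the job is handed in; nothing more can be done
the job is handed in; nothing more can be done
```

The wide box is open and its lid is resting back on its stop. I handed the job in after about 22 s of the 48 s allowed; no verdict is reported.

- **Press:** with closed fingertips I pressed the front of the lid down about 6 mm. It gave way at about 8 N, then met its press-in stop at up to 22 N.
- **Ajar:** after I lifted off, the lid sprang up by itself to about 0.49 rad, untouched.
- **Push open:** I came in under the front edge from the front left and followed the lid's arc upward, with wrist force changes below about 4 N. I never pinched the lid.

**Last checks:**
- **Lid angle:** the depth images from both cameras read 1.80 rad on the underside, which is about 1.84 rad once its 4 mm offset is added (stop at 1.85).
- **Narrow box:** it looks shut in both views.
- **Bystanders:** image matching showed zero pixel shift for all six. The spoon's match was weaker (0.74), probably because the arm's shadow falls on it.
- **Robot:** the gripper stood clear of everything.

No check failed or disagreed with another.

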